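# Stow the stain scraper and bring the pump round over the dosing cup

## Task

Take the scraper out of the steel dosing cup and slide it, blade down, fully home into the slotted holder on the carousel, and let go of it. Then turn the carousel until the pump bottle's spout is over the middle of the dosing cup, and keep hold of the carousel itself so that it stands still for me to pump: finish while still holding it. Leave the cup standing where it is, every bottle upright in its well, and the things around the tray where they are.

Things in the scene. Friction and masses are not known exactly. Their poses are not given: they have to be found in the camera images.
- tray: fixed steel drip tray, 370 x 270 mm, floor 6 mm thick, rim 12 mm high. Origin: underside, on the carousel's turning axis. Its -x axis points to the front, where the cup stands 160 mm from the turning axis inside a raised ring (inner radius 36 mm, 4 mm high)
- carousel: wooden turntable, radius 120 mm, with a 12 mm high rim, on a bearing on the tray; turns freely either way, no stops, light friction (0.03 N m). Origin: on its axis, 22 mm above the table; deck top at local z = 8 mm. Local +x: well of the pump bottle, -x: slotted holder, +y and -y: the other wells. A post of radius 6 mm on the axis carries the T handle
- handle (a point): centre of the T handle on the carousel's axis: wooden bar 90 mm long along local y, 16 mm wide along local x, 18 mm high (241 mm above the table, bar underside at 232 mm); axes as the carousel's. The bottles (top of the pump head 200 mm above the table) are lower than the bar
- slot (a point): middle of the slot's bottom in the holder, 82 mm from the axis towards local -x, 30 mm above the table; axes as the carousel's. The slot is 58 mm long along local x (the radius), 8 mm wide along local y and 55 mm deep, open upwards; flared lips above it widen the mouth to about 20 mm and end 65 mm above the slot's bottom
- well (a point): middle of the bottom of the pump bottle's well, 80 mm from the axis; axes as the carousel's. Each of the three wells: inner radius 33 mm, 10 mm high; they hold bottles of radius 31 mm
- pump: white pump bottle, radius 31 mm, 170 mm high, about 0.45 kg, loose in its well. Origin: centre of its underside; its long spout points along local +x, outwards from the carousel
- spout (a point): the open end of the pump's spout, 80 mm out from the bottle's axis and 146 mm above its underside (about 160 mm from the carousel's axis)
- bleach: white bottle with screw cap, radius 31 mm, 150 mm high, loose in one of the other two wells; origin at centre of its underside
- salt: glass jar with steel lid, radius 31 mm, 100 mm high, loose in one of the other two wells; origin at centre of its underside
- cup: steel dosing cup, 65 mm high, outer radius 32 mm at the foot and 35 mm at the rim, wall 3 mm, about 0.2 kg, loose inside the ring on the tray; origin at centre of its underside
- cup_mouth (a point): centre of the cup's mouth, 65 mm above its underside
- scraper: flat scraper, 170 mm long, 70 g, at the start standing on its blade in the cup, leaning about 0.2 rad against the rim. Origin: middle of the blade's edge; local z runs up to the handle. Blade 46 mm wide (x), 4 mm thick (y), from z = 0 to 80 mm; 30 x 8 mm neck; handle z = 85 to 170 mm, 22 mm wide (x), 12 mm thick (y). Fits the slot either way round
- grip (a point): point on the scraper's axis in its handle, 140 mm above the blade's edge; axes as the scraper's
- jug: white detergent jug, about 85 x 150 x 213 mm, bystander to the left of the tray
- tablets: cardboard box, 100 x 140 x 75 mm, bystander to the left of the tray
- pegs: grey open box of clothes pegs, 130 x 170 x 70 mm, bystander to the right of the tray
Not all that is in view belongs to the job. There is more than one size of the scraper; the one meant has the size given above.

How it is judged:
By the outcome, as a careful person would: the job done as asked, in the order asked, and still so for the second after the job is handed in, while the arm keeps its last pose, push and grip.
It also fails if it takes over 67 s, if anything falls off the work surface, if the arm or the gripper's body presses on something with over 40 N, if the wrist force passes 120 N, or if a joint passes its speed limit or range.

## Robot

A 6-joint arm with a two-finger parallel gripper is mounted at the origin on the work surface. World frame = base frame: x ahead of the robot, y to its left, z up, the work surface at z = 0. Lengths are in m, angles in rad, forces in N, time in s.
With the tool pointing down it reaches from about 0.4 to 0.825 m from the base axis. Payload 7 kg.
Tool frame: the origin (TCP) lies midway between the tips of the shut fingers; the grasp point (between the pads) lies 19 mm behind it; z points along the fingers, y is the line along which they close (so a half turn about z gives the same grasp; the last joint's range is limited). The gripper opens to 88 mm and grips with 3 to 60 N. Pads are 19 mm wide; open, the fingers measure 130 mm over their backs; the gripper's body (78 mm by 193 mm) begins 47 mm behind the grasp point.
Start: joints at [1.598, 0.359, 0.012, 0, -1.224, -0.288], TCP at [0.174, 0.652, 0.227] pointing down, gripper open.
Joint ranges: [-3.07, 3.07], [-1.43, 2.12], [-1.02, 1.25], [-3.03, 1.67], [-3.05, -0], [-3.03, 3.03]. Speed limits (rad/s): [2.39, 2.39, 3.01, 3.14, 3.14, 3.14].

## Interface

Orientations are given as a 3x3 rotation matrix whose columns are the frame's x, y, z axes.
In Python, from plant import ctrl gives the robot as it stands. The module is installed in compiled form; this text tells all that it offers.
- The arm moves only by the shell command python3 -m handwheel 'ROWS' [OPENING] [FORCE]. ROWS is JSON, a list of rows, each a list of 2 entries, a list of its own where there are three numbers: the shift along the tool's x, y, z in cm, then the turn about the tool's z in degrees. In form: [[[dx, dy, dz], yaw], ...]. A call has exactly 10 rows; each row shifts and turns the commanded pose from where the row before left it, along the tool's axes as they then stand; what a row does not reach is not made up. A row lasts 1/8 s, in which the tool goes at most 62.5 mm and 10.7 degrees, less where a joint would pass 70% of its speed; a pose out of reach is approached as far as the arm can. A call is refused whole if a number of a shift passes 6.25 or a number of a turn 10.7, either way. A call with a gripper value outside its range is refused whole. OPENING is the opening, from 0 (shut) to 1 (fully open), set as the call begins (- or left out, the last holds). The fingers move at their own pace and stop on an object; FORCE is the grip in N (left out, the last holds). Time passes only in rows, so rows that do not move let the fingers close, or fill a call up. It gives the time, the measured TCP pose, the force, the opening and the grip force at its end, in the units of the state.
- ctrl.observe(): the state, without advancing time (a new reading comes with each control period).
- ctrl.capture(name): name is "scene" or "top"; returns a dict with "image" (400x640x3 uint8, red, green, blue), "fx", "fy", "cx", "cy" (pixels), "k1" (the pictures are not rectified: a ray, as slopes to the right and down, at radius r is drawn at 1 + k1 r^2 times it, then the intrinsics apply), "eye" and "rotation" of the camera in the world. Camera axes: x right, y down, z forward; pixel columns grow to the right and rows downward; lengths in m; the calibration is good to about 2 mm. A picture is of the moment at which its call begins. There is no depth.
- ctrl.sign_off(): hands the job in; it is judged then, once.
The state is a dict: "time_s": time; "joint_pos": joint angles; "dq": joint speeds; "joint_torque": joint torques, N m; "ee_pos": TCP position; "tcp_rot": TCP orientation; "contact_force": force on the tool from outside, world axes, zero at the start; "torque": the same for the moment, N m; "grip_width": finger opening in m; "gripper_force": force on a finger pad.
Only numpy, scipy, OpenCV 4.12 (cv2) and the standard library are available. Lean on these libraries where they do the work, as an engineer would, in place of code of your own. Each camera call takes 0.05 s, during which the arm holds its last target. There are 200 camera calls.

## Working session

There is one attempt and no reset: what is moved stays moved. The work goes in short steps, Python scripts to look and compute and a shell command to move; the robot and the scene stay as the last step left them, time stands still between calls to the robot, and variables do not carry over. Pictures are saved under pics/ and viewed, at most 10 in all, crops included, and the job is handed in when it is done.

```bash
mkdir -p pics; cat > h.py <<'E'
import numpy as np, cv2
from plant import ctrl
def cap(n,f=None):
    c=ctrl.capture(n)
    if f: cv2.imwrite('pics/'+f,c['image'][:,:,::-1])
    return c
def ray(c,u,v):
    x=(u-c['cx'])/c['fx'];y=(v-c['cy'])/c['fy'];rd=np.hypot(x,y);r=rd
    for _ in range(20): r=rd/(1+c['k1']*r*r)
    s=r/rd if rd>0 else 1
    d=np.array(c['rotation'])@np.array([x*s,y*s,1]); return np.array(c['eye']),d/np.linalg.norm(d)
def onz(c,u,v,z):
    e,d=ray(c,u,v); return e+d*(z-e[2])/d[2]
def tri(c1,p1,c2,p2):
    A=np.zeros((3,3));b=np.zeros(3);R=[ray(c1,*p1),ray(c2,*p2)]
    for e,d in R:
        P=np.eye(3)-np.outer(d,d);A+=P;b+=P@e
    X=np.linalg.solve(A,b); return X,[np.linalg.norm((np.eye(3)-np.outer(d,d))@(X-e)) for e,d in R]
def proj(c,X):
    p=np.array(c['rotation']).T@(np.array(X)-c['eye']);a=p[:2]/p[2];a=a*(1+c['k1']*(a@a))
    return [round(a[0]*c['fx']+c['cx'],1),round(a[1]*c['fy']+c['cy'],1)]
E
python3 - <<'E'
from h import *
for n in('scene','top'):
    c=cap(n,n+'0.png');print(n,c['fx'],c['cx'],c['cy'],c['k1'],c['eye'],np.round(c['rotation'],3).tolist())
s=ctrl.observe();print(s['time_s'],s['ee_pos'],np.round(s['tcp_rot'],3).tolist(),s['grip_width'])
E
```

```text
scene 392.8495608050264 323.55598220884275 201.89777547469046 -0.04817786223189328 [ 1.0309029  -0.66391439  1.05758027] [[0.829, 0.404, -0.386], [0.559, -0.614, 0.557], [-0.012, -0.677, -0.736]]
top 506.5359374675912 315.4609923824943 204.57079385724467 -0.10884379491013678 [ 0.34210462 -0.01131586  1.74349865] [[-0.005, -0.989, 0.146], [-1.0, 0.006, 0.006], [-0.007, -0.146, -0.989]]
0.1 [0.17397664 0.65174527 0.22573291] [[0.966, -0.258, -0.0], [-0.258, -0.966, -0.001], [0.0, 0.001, -1.0]] 0.08763129476816385
```

View pics/scene0.png

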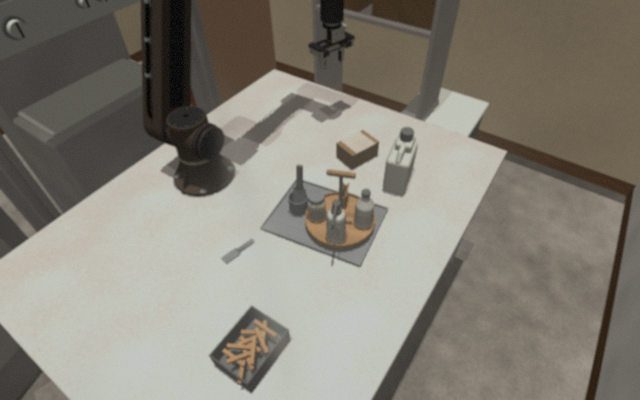

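View pics/top0.png

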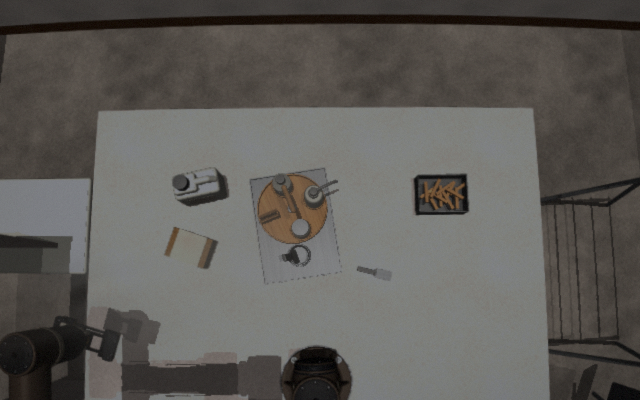

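The scene view shows the scraper in the cup at (299,178) and a second, smaller one lying on the table at (238,250). In the top view they are at (295,257) and (374,272). The one meant is in the cup. The carousel is at (340,218) in scene and (292,208) in top. I'll confirm in an enlarged crop.

```bash
python3 - <<'E'
import cv2,numpy as np
a=cv2.imread('pics/scene0.png')[150:275,255:395];b=cv2.imread('pics/top0.png')[160:290,240:350]
f=lambda i:cv2.convertScaleAbs(cv2.resize(i,(400,int(i.shape[0]*400/i.shape[1])),interpolation=cv2.INTER_CUBIC),alpha=1.5)
A,B=f(a),f(b);h=max(A.shape[0],B.shape[0]);o=np.zeros((h,800,3),np.uint8);o[:A.shape[0],:400]=A;o[:B.shape[0],400:]=B
cv2.imwrite('pics/crop1.png',o);print(A.shape,B.shape)
E
```

```text
(357, 400, 3) (472, 400, 3)
```

View pics/crop1.png

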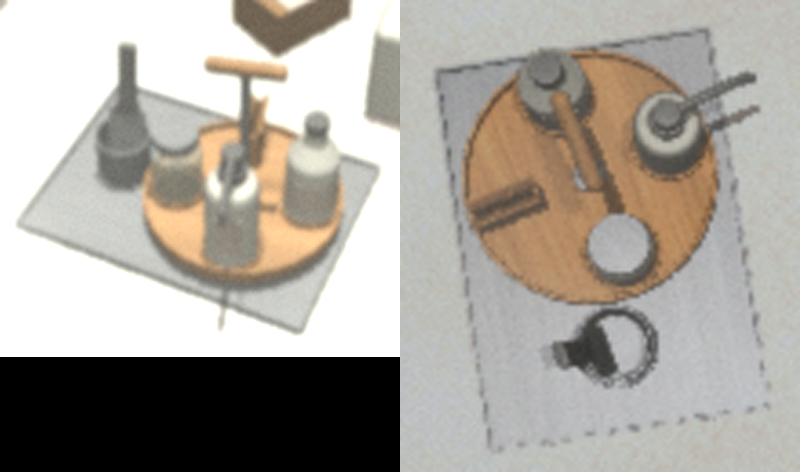

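```bash
python3 - <<'E'
from h import *
S=cap('scene');T=cap('top')
s=lambda x,y:(255+x/2.857,150+y/2.857); t=lambda x,y:(240+(x-400)/3.636,160+y/3.636)
R=lambda v:np.round(v,4).tolist()
for n,p,q in [('bar inner end',(211,66),(558,97)),('bar outer',(283,73),(592,185)),('scr top',(127,45),(549,353)),('pump head',(231,152),(668,112)),('cup rim',(122,135),(620,345)),('jar lid',(178,145),(621,245)),('bleach cap',(318,120),(547,68))]:
    X,e=tri(S,s(*p),T,t(*q));print(n,R(X),R(e))
print('tray',[R(onz(T,*t(*p),.012)[:2]) for p in [(437,70),(710,30),(768,407),(492,450)]])
print('slot lips',[R(onz(T,*t(*p),.09)[:2]) for p in [(474,216),(545,191)]])
print('cup',R(onz(T,*t(620,345),.071)),'spout',R(onz(T,*t(755,78),.176)), 'spoutscene',R(onz(S,*s(222,215),.176)))
X=onz(T,*t(575,141),.245);print('hub',R(X))
# orange disc contour -> circle
hsv=cv2.cvtColor(T['image'],cv2.COLOR_RGB2HSV);m=cv2.inRange(hsv,(5,90,50),(22,255,255));m[:, :240]=0;m[:,340:]=0
c=max(cv2.findContours(m,0,2)[0],key=cv2.contourArea);h=cv2.convexHull(c)
P=np.array([onz(T,*p[0],.03)[:2] for p in h.astype(float)]);print('disc',cv2.minEnclosingCircle(P.astype(np.float32)))
print('blade proj', 'top view px of +y rim etc')
E
```

```text
bar inner end [0.587, 0.0681, 0.2671] [0.0356, 0.0356]
bar outer [0.5791, 0.0898, 0.2166] [0.0381, 0.0381]
scr top [0.4074, 0.1039, 0.1693] [0.0035, 0.0035]
pump head [0.613, 0.0037, 0.1967] [0.0, 0.0]
cup rim [0.4234, 0.0515, 0.0689] [0.003, 0.003]
jar lid [0.5102, 0.0484, 0.1055] [0.0021, 0.0021]
bleach cap [0.6566, 0.1093, 0.1778] [0.0012, 0.0012]
tray [[0.6877, 0.2271], [0.7251, -0.0352], [0.3654, -0.0867], [0.3265, 0.171]]
slot lips [[0.5372, 0.1808], [0.5597, 0.1165]]
cup [0.4211, 0.0493, 0.071] spout [0.6461, -0.0716, 0.176] spoutscene [0.6421, -0.0579, 0.176]
hub [0.5808, 0.08, 0.245]
disc ((0.5836065411567688, 0.08044744282960892), 0.11982787400484085)
blade proj top view px of +y rim etc
```

```bash
python3 - <<'E'
import cv2,numpy as np
a=cv2.imread('pics/scene0.png')[160:220,275:325];b=cv2.imread('pics/top0.png')[235:285,270:320]
A=cv2.resize(a,None,fx=8,fy=8,interpolation=cv2.INTER_CUBIC);B=cv2.resize(b,None,fx=8,fy=8,interpolation=cv2.INTER_CUBIC)
o=np.zeros((480,800,3),np.uint8);o[:,:400]=A;o[:400,400:]=B
cv2.imwrite('pics/crop2.png',cv2.convertScaleAbs(o,alpha=1.6))
E
```

```text
(no output)
```

View pics/crop2.png

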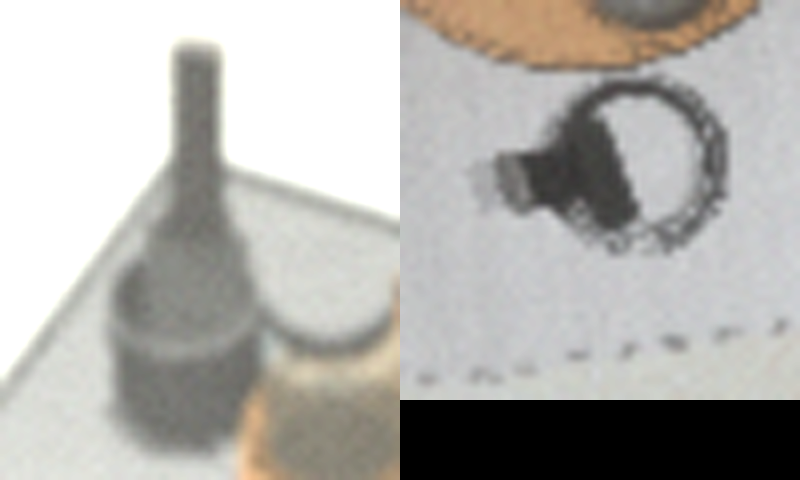

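The cup crop shows the scraper: its handle end is at (197,48) in the scene half and (515,178) in the top half, and the blade's foot edge runs from (603,118) to (637,212) in the top half. It is full-sized, with the blade as wide as the cup's interior, and leans against the +y side of the cup rim.

```bash
cat >> h.py <<'E'
AX=np.array([.5825,.0797])
R4=lambda v:np.round(v,4).tolist()
E
python3 - <<'E'
from h import *
S=cap('scene');T=cap('top')
s=lambda x,y:(275+x/8,160+y/8); t=lambda x,y:(270+(x-400)/8,235+y/8)
X,e=tri(S,s(197,48),T,t(515,178));print('end',R4(X),R4(e))
X,e=tri(S,s(184,315),T,t(637,163));print('cup',R4(X),R4(e))
a=onz(T,*t(603,118),.009);b=onz(T,*t(637,212),.009);print('foot',R4((a+b)/2),np.linalg.norm(a-b),np.degrees(np.arctan2(*(a-b)[1::-1])))
for h in(.071,):print('cup',R4(onz(T,*t(637,163),h)),'ring low',R4(onz(T,*t(640,163),.071)))
s=ctrl.observe();print(s['time_s'],R4(s['tcp_rot']),np.degrees(np.arctan2(s['tcp_rot'][1][1],s['tcp_rot'][0][1])))
E
```

```text
end [0.4095, 0.0958, 0.1744] [0.0005, 0.0005]
cup [0.4221, 0.0545, 0.0547] [0.0025, 0.0025]
foot [0.4216, 0.0618, 0.009] 0.04266807384473352 19.890094052031884
cup [0.4195, 0.0522, 0.071] ring low [0.4195, 0.0509, 0.071]
0.3 [[0.9662, -0.2579, -0.0001], [-0.2579, -0.9662, -0.0005], [0.0, 0.0005, -1.0]] -104.94606702812672
```

```bash
python3 -m handwheel '[[[3.75,4.83,0],0],[[3.75,4.83,0],0],[[3.75,4.83,0],0],[[3.75,4.83,0],0],[[3.75,4.83,0],0],[[3.75,4.83,0],0],[[3.75,4.83,0],0],[[3.75,4.83,0],0],[[3.75,4.83,0],0],[[3.75,4.83,0],0]]' 1
python3 -m handwheel '[[[0,0,0],-8.75],[[0,0,0],-8.75],[[0,0,0],-8.75],[[0,0,0],-8.75],[[0,0,0],0],[[0,0,0],0],[[0,0,0],0],[[0,0,0],0],[[0,0,0],0],[[0,0,0],0]]'
python3 -c "
from h import *
s=ctrl.observe();print(s['time_s'],R4(s['ee_pos']),R4(s['tcp_rot']),R4(s['joint_pos']))
R=np.array(s['tcp_rot']);print('to go cm',R4(R.T@(np.array([.412,.0881,.131])-s['ee_pos'])*100))"
```

```text
time_s: 1.55
ee_pos: [0.4123, 0.087, 0.2271]
tcp_rot: [[0.966, -0.257, 0.001], [-0.257, -0.966, 0.001], [0.001, -0.001, -1.0]]
contact_force: [1.0, 0.7, 0.3]
grip_width: 0.0879
gripper_force: 0.0
time_s: 2.8
ee_pos: [0.4118, 0.0888, 0.2266]
tcp_rot: [[0.939, 0.343, 0.0], [0.343, -0.939, 0.0], [0.0, -0.0, -1.0]]
contact_force: [0.8, -0.6, -0.5]
grip_width: 0.0876
gripper_force: 0.0
2.8 [0.4118, 0.0888, 0.2266] [[0.9394, 0.3428, 0.0], [0.3428, -0.9394, 0.0], [0.0, -0.0, -1.0]] [0.685, -0.0764, -0.5083, -0.0, -1.1389, 1.2356]
to go cm [-0.0106, 0.0729, 9.5563]
```

```bash
python3 -m handwheel '[[[0,0.1,1.2],0],[[0,0,1.2],0],[[0,0,1.2],0],[[0,0,1.2],0],[[0,0,1.2],0],[[0,0,1.2],0],[[0,0,1.2],0],[[0,0,1.15],0],[[0,0,0],0],[[0,0,0],0]]' 1
python3 -c "
from h import *
s=ctrl.observe();print(s['time_s'],R4(s['ee_pos']),s['contact_force'])
a=cap('scene')['image'][150:230,260:340,::-1];b=cap('top')['image'][225:305,250:330,::-1]
f=lambda i:cv2.resize(i,(400,400),interpolation=cv2.INTER_CUBIC)
cv2.imwrite('pics/grasp1.png',cv2.convertScaleAbs(np.hstack([f(a),f(b)]),alpha=1.6))"
```

```text
time_s: 4.05
ee_pos: [0.4124, 0.088, 0.1313]
tcp_rot: [[0.939, 0.343, 0.0], [0.343, -0.939, 0.0], [0.0, 0.0, -1.0]]
contact_force: [-0.1, -0.2, -0.1]
grip_width: 0.0876
gripper_force: 0.0
4.05 [0.4124, 0.088, 0.1313] [-0.14674736 -0.16899311 -0.0620215 ]
```

View pics/grasp1.png

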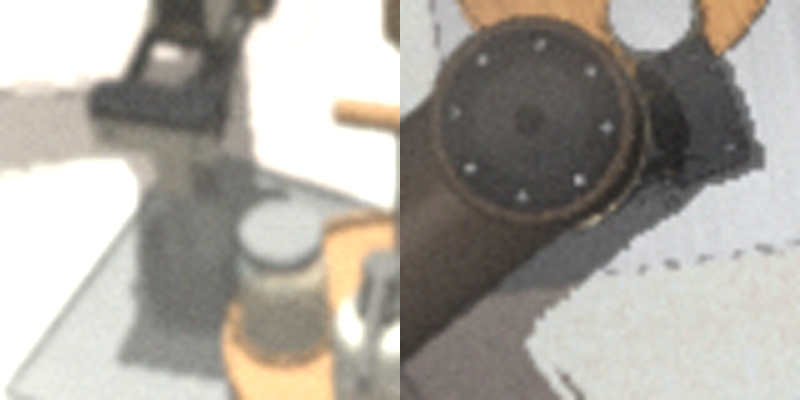

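The gripper at scene crop (165,150) hides the handle, and the jar and cup are undisturbed. There is no contact, so I'll half-close, tilt the scraper upright over its foot, and then grip it.

```bash
python3 -m handwheel '[[[0,0,0],0],[[0,0,0],0],[[0,0,0],0],[[0,0,0],0],[[0,0.4,0],0],[[0,0.4,0],0],[[0,0.4,0],0],[[0,0.4,0],0],[[0,0.4,0],0],[[0,0.4,0],0]]' 0.45 20
python3 -m handwheel '[[[0,0,0],0],[[0,0,0],0],[[0,0,0],0],[[0,0,0],0],[[0,0,0],0],[[0,0,0],0],[[0,0,0],0],[[0,0,0],0],[[0,0,0],0],[[0,0,0],0]]' 0 30
```

```text
time_s: 5.4
ee_pos: [0.4205, 0.065, 0.1311]
tcp_rot: [[0.939, 0.343, -0.0], [0.343, -0.939, -0.0], [-0.0, 0.0, -1.0]]
contact_force: [-0.4, 0.5, 0.4]
grip_width: 0.0392
gripper_force: 0.0
time_s: 6.65
ee_pos: [0.4204, 0.0653, 0.1311]
tcp_rot: [[0.939, 0.343, 0.0], [0.343, -0.939, 0.0], [0.0, -0.0, -1.0]]
contact_force: [0.1, 0.1, -0.0]
grip_width: 0.012
gripper_force: 30.0
```

```bash
python3 -m handwheel '[[[0,0,-0.5],0],[[0,0,-1],0],[[0,0,-1.5],0],[[0,0,-1.5],0],[[0,0,-2],0],[[0,0,-2],0],[[0,0,-2],0],[[0,0,-2],0],[[0,0,-2],0],[[0,0,0],0]]'
python3 -c "
from h import *
s=ctrl.observe();print(s['time_s'],R4(s['ee_pos']),s['contact_force'])
a=cap('scene')['image'][110:230,255:375,::-1];c=cap('top')
b=c['image'][160:290,240:370,::-1]
f=lambda i:cv2.resize(i,(400,400),interpolation=cv2.INTER_CUBIC)
cv2.imwrite('pics/lift1.png',cv2.convertScaleAbs(np.hstack([f(a),f(b)]),alpha=1.6))"
```

```text
time_s: 7.9
ee_pos: [0.4212, 0.0656, 0.278]
tcp_rot: [[0.939, 0.343, 0.003], [0.343, -0.939, 0.002], [0.004, -0.001, -1.0]]
contact_force: [0.8, -0.2, -1.1]
grip_width: 0.0115
gripper_force: 30.0
7.9 [0.4212, 0.0656, 0.278] [ 0.77689974 -0.20414549 -1.07910094]
```

View pics/lift1.png

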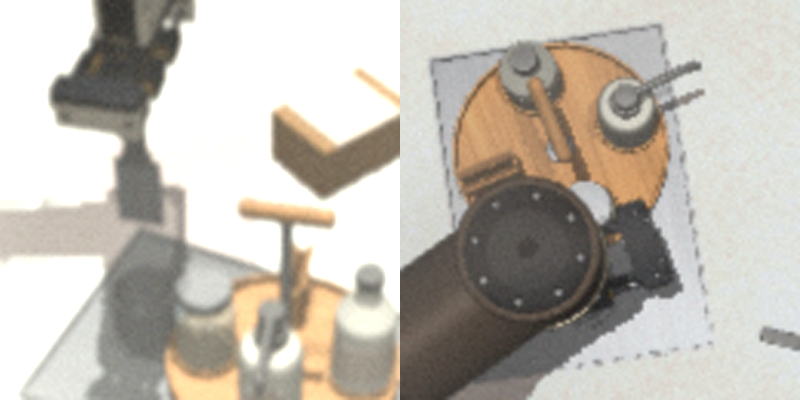

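The scraper hangs upright in the gripper, with the blade bottom at scene crop (140,218). The cup stands in its ring and the bottles are untouched. Next I'll measure the holder closely and check the blade's position.

```bash
python3 - <<'E'
from h import *
a=cv2.imread('pics/scene0.png')[175:225,320:360];b=cv2.imread('pics/top0.png')[200:230,252:292]
A=cv2.resize(a,None,fx=10,fy=10,interpolation=cv2.INTER_CUBIC);B=cv2.resize(b,None,fx=10,fy=10,interpolation=cv2.INTER_CUBIC)
o=np.zeros((500,800,3),np.uint8);o[:,:400]=A;o[:300,400:]=B
cv2.imwrite('pics/slot.png',cv2.convertScaleAbs(o,alpha=1.6))
S=cap('scene');T=cap('top')
p=np.array([.4212,.0656]);bx=np.array([.9394,.3428])*.023
for z in(.157,):
  print('blade px exp',[proj(S,[*(p+k*bx),z]) for k in(-1,0,1)])
print('obs',[(255+x*.3,110+y*.3) for x,y in[(118,215),(162,222)]])
print('slot exp top',[(proj(T,[*(AX+r*np.array([np.cos(np.radians(112.3)),np.sin(np.radians(112.3))])),z])) for r,z in[(.053,.085),(.111,.085),(.053,.095),(.111,.095)]])
print('slot exp sc',[(proj(S,[*(AX+r*np.array([np.cos(np.radians(112.3)),np.sin(np.radians(112.3))])),z])) for r,z in[(.053,.085),(.111,.085),(.053,.095),(.111,.095)]])
E
```

```text
blade px exp [[np.float64(290.6), np.float64(175.3)], [np.float64(297.2), np.float64(176.3)], [np.float64(303.9), np.float64(177.4)]]
obs [(290.4, 174.5), (303.6, 176.6)]
slot exp top [[np.float64(276.3), np.float64(211.9)], [np.float64(260.1), np.float64(218.6)], [np.float64(276.1), np.float64(211.5)], [np.float64(259.7), np.float64(218.3)]]
slot exp sc [[np.float64(342.8), np.float64(196.7)], [np.float64(345.7), np.float64(184.9)], [np.float64(342.9), np.float64(194.6)], [np.float64(345.7), np.float64(182.8)]]
```

View pics/slot.png

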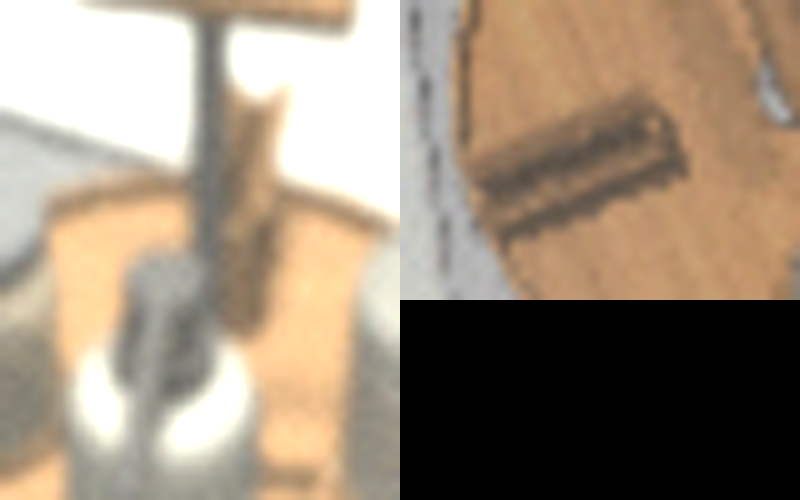

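The slot shows as a dark line in the top view from (260.5,218.5) to (276,212.8), within 1 px of the position predicted from the carousel geometry. I'll turn and move over it.

```bash
python3 -m handwheel '[[[0,0,0],9.8],[[0,0,0],9.8],[[0,0,0],9.8],[[0,0,0],9.8],[[0,0,0],9.8],[[0,0,0],9.8],[[0,0,0],9.8],[[0,0,0],9.8],[[0,0,0],9.6],[[0,0,0],0]]'
python3 -c "
from h import *
s=ctrl.observe();R=np.array(s['tcp_rot']);print(s['time_s'],R4(s['joint_pos']),np.degrees(np.arctan2(R[1,1],R[0,1])))
print('to go cm',R4(R.T@(np.array([.551,.1555,.245])-s['ee_pos'])*100))"
```

```text
time_s: 9.35
ee_pos: [0.4201, 0.0652, 0.2754]
tcp_rot: [[0.377, -0.926, -0.001], [-0.926, -0.377, -0.001], [0.0, 0.001, -1.0]]
contact_force: [0.0, 0.1, 0.0]
grip_width: 0.012
gripper_force: 30.0
9.35 [0.6218, -0.1012, -0.4167, -0.0001, -1.2566, -0.2357] -157.88137809124663
to go cm [-3.4429, -15.5291, 3.0236]
```

```bash
python3 -m handwheel '[[[-0.49,-2.22,0],0],[[-0.49,-2.22,0],0],[[-0.49,-2.22,0],0],[[-0.49,-2.22,0],0],[[-0.49,-2.22,0],0],[[-0.49,-2.22,0],0],[[-0.49,-2.2,0],0],[[0,0,1],0],[[0,0,1],0],[[0,0,1],0]]'
python3 -c "
from h import *
S=cap('scene');s=ctrl.observe();R=np.array(s['tcp_rot']);print(s['time_s'],R4(s['ee_pos']),'to go',R4(R.T@(np.array([.551,.1555,.151])-s['ee_pos'])*100))
T=cap('top')
p=np.array(s['ee_pos'])[:2];zb=s['ee_pos'][2]-.121
print([proj(S,[*(p+k*R[:2,0]*.023),zb]) for k in(-1,0,1)], [proj(S,[.551,.1555,z]) for z in (.095,.03)])
a=S['image'][155:235,300:380,::-1];b=T['image'][160:290,240:370,::-1]
f=lambda i:cv2.resize(i,(400,400),interpolation=cv2.INTER_CUBIC)
cv2.imwrite('pics/over.png',cv2.convertScaleAbs(np.hstack([f(a),f(b)]),alpha=1.6))"
```

```text
time_s: 10.6
ee_pos: [0.5507, 0.155, 0.2452]
tcp_rot: [[0.376, -0.926, -0.001], [-0.926, -0.376, -0.0], [-0.0, 0.001, -1.0]]
contact_force: [0.1, -0.7, -0.6]
grip_width: 0.0118
gripper_force: 30.0
10.65 [0.5502, 0.1548, 0.2439] to go [-0.0315, -0.1248, 9.2871]
[[np.float64(345.3), np.float64(178.2)], [np.float64(344.1), np.float64(182.9)], [np.float64(343.0), np.float64(187.6)]] [[np.float64(344.2), np.float64(188.6)], [np.float64(343.8), np.float64(201.5)]]
```

View pics/over.png

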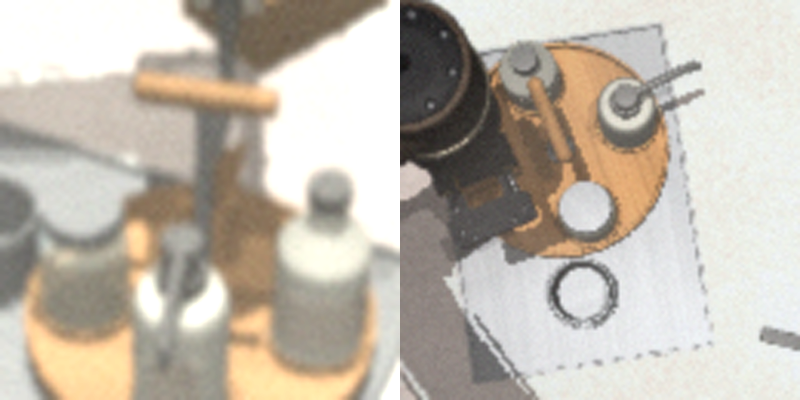

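The view shows the blade over the holder behind the post (scene crop (225,150)), the bottles unmoved, and the cup at top crop (583,293). I'll lower the blade gently.

```bash
python3 -m handwheel '[[[0,-0.1,1],0],[[0,0,1],0],[[0,0,0.6],0],[[0,0,0.6],0],[[0,0,0.6],0],[[0,0,0.6],0],[[0,0,0.6],0],[[0,0,0.6],0],[[0,0,0],0],[[0,0,0],0]]'
python3 -c "
from h import *
s=ctrl.observe();print(s['time_s'],R4(s['ee_pos']),s['contact_force'],s['torque'])"
```

```text
time_s: 11.95
ee_pos: [0.5524, 0.1558, 0.1902]
tcp_rot: [[0.376, -0.927, 0.0], [-0.927, -0.376, 0.0], [0.0, -0.0, -1.0]]
contact_force: [-0.3, -0.4, -0.0]
grip_width: 0.0116
gripper_force: 30.0
11.95 [0.5524, 0.1558, 0.1902] [-0.30932427 -0.43465855 -0.01811002] [ 0.10228975 -0.02372712  0.02909953]
```

```bash
python3 -m handwheel '[[[0,0,0.5],0],[[0,0,0.5],0],[[0,0,0.5],0],[[0,0,0.5],0],[[0,0,0.5],0],[[0,0,0.5],0],[[0,0,0.4],0],[[0,0,0.3],0],[[0,0,0.2],0],[[0,0,0],0]]'
python3 -c "
from h import *
s=ctrl.observe();print(s['time_s'],R4(s['ee_pos']),s['contact_force'],s['torque'])"
```

```text
time_s: 13.2
ee_pos: [0.5523, 0.1557, 0.151]
tcp_rot: [[0.376, -0.927, -0.0], [-0.927, -0.376, -0.0], [0.0, 0.0, -1.0]]
contact_force: [-0.3, -0.2, -0.4]
grip_width: 0.0117
gripper_force: 30.0
13.2 [0.5523, 0.1557, 0.151] [-0.3395012  -0.20523736 -0.44684583] [ 0.07737451 -0.03991039  0.02142257]
```

```bash
python3 -m handwheel '[[[0,0,0.1],0],[[0,0,0.1],0],[[0,0,0.1],0],[[0,0,0],0],[[0,0,0],0],[[0,0,0],0],[[0,0,0],0],[[0,0,0],0],[[0,0,0],0],[[0,0,0],0]]'
```

```text
time_s: 14.45
ee_pos: [0.5537, 0.1563, 0.15]
tcp_rot: [[0.376, -0.927, 0.003], [-0.927, -0.376, 0.001], [0.0, -0.004, -1.0]]
contact_force: [-0.5, 0.3, 8.9]
grip_width: 0.0117
gripper_force: 30.0
```

```bash
python3 -m handwheel '[[[0,0,-0.2],0],[[0,0,0],0],[[0,0,0],0],[[0,0,0],0],[[0,0,-1],0],[[0,0,-2],0],[[0,0,-3],0],[[0,0,-3],0],[[0,0,-3],0],[[0,0,-2.5],0]]' 0.5
python3 -c "
from h import *
s=ctrl.observe();R=np.array(s['tcp_rot']);print(s['time_s'],R4(s['ee_pos']),s['contact_force'])
print('to axis',R4(R.T@(np.array([*AX,.222])-s['ee_pos'])*100))
S=cap('scene');T=cap('top')
a=S['image'][150:230,300:380,::-1];b=T['image'][160:290,240:370,::-1]
f=lambda i:cv2.resize(i,(400,400),interpolation=cv2.INTER_CUBIC)
cv2.imwrite('pics/home.png',cv2.convertScaleAbs(np.hstack([f(a),f(b)]),alpha=1.6))"
```

```text
time_s: 15.7
ee_pos: [0.5524, 0.1557, 0.2972]
tcp_rot: [[0.376, -0.927, 0.001], [-0.927, -0.376, 0.001], [-0.0, -0.002, -1.0]]
contact_force: [0.1, 0.8, 0.5]
grip_width: 0.0436
gripper_force: 0.0
15.7 [0.5524, 0.1557, 0.2972] [0.12808894 0.81037434 0.54282799]
to axis [8.1777, 0.0822, 7.5204]
```

View pics/home.png

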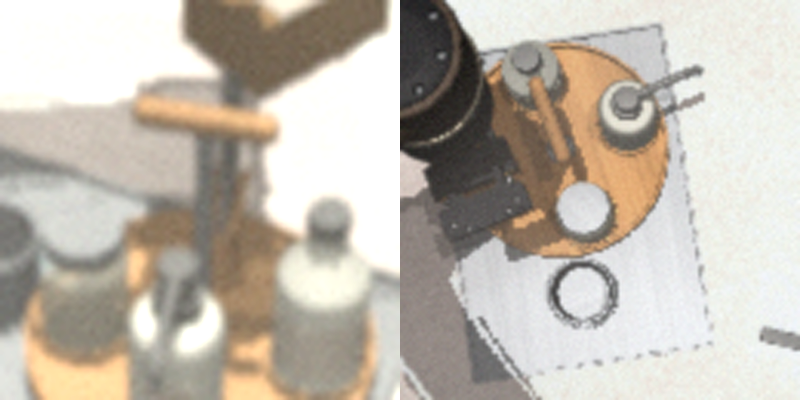

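The scraper stands in the holder behind the post (scene crop (225,130)), the gripper is clear of it, and nothing else has moved. Next is the handle.

```bash
python3 -m handwheel '[[[0,0,0],-10],[[0,0,0],-10],[[0,0,0],-10],[[0,0,0],-10],[[0,0,0],-10],[[0,0,0],-10],[[0,0,0],-10],[[0,0,0],-10],[[0,0,0],-10],[[0,0,0],0]]'
python3 - <<'E'
from h import *
S=cap('scene');T=cap('top')
s=ctrl.observe();R=np.array(s['tcp_rot']);print(s['time_s'],R4(s['joint_pos']),np.degrees(np.arctan2(R[1,1],R[0,1])))
print('to axis',R4(R.T@(np.array([*AX,.222])-s['ee_pos'])*100))
# cup rim: bright/dark contour in top view
g=cv2.cvtColor(T['image'],cv2.COLOR_RGB2GRAY);x0,y0=285,242;w=g[y0:y0+30,x0:x0+32]
m=(w<np.median(w)*.8).astype(np.uint8);cs=cv2.findContours(m,0,2)[0];c=max(cs,key=cv2.contourArea);
e=cv2.fitEllipse(c);print('cup ell',e);u,v=e[0][0]+x0,e[0][1]+y0;print('cup px',u,v,R4(onz(T,u,v,.071)),'base',R4(onz(T,u,v,.05)))
# bar in top view (may be hidden)
hsv=cv2.cvtColor(S['image'],cv2.COLOR_RGB2HSV);m=cv2.inRange(hsv[165:182,320:362],(5,80,40),(22,255,255))
n,l,st,ce=cv2.connectedComponentsWithStats(m);i=1+np.argmax(st[1:,4]);ys,xs=np.where(l==i);a=(320+xs.min(),165+ys[xs==xs.min()].mean());b=(320+xs.max(),165+ys[xs==xs.max()].mean())
print('bar ends',a,b,R4(onz(S,*a,.241)),R4(onz(S,*b,.241)),'mid',R4((onz(S,*a,.241)+onz(S,*b,.241))/2))
E
```

```text
time_s: 17.05
ee_pos: [0.5521, 0.1557, 0.295]
tcp_rot: [[0.927, 0.374, -0.0], [0.374, -0.927, -0.0], [-0.0, -0.0, -1.0]]
contact_force: [0.5, -0.3, 1.4]
grip_width: 0.0441
gripper_force: 0.0
17.15 [0.6157, 0.1552, -0.1068, -0.0, -1.3089, 1.336] -68.17507285026491
to axis [-0.0112, 8.1816, 7.3045]
cup ell ((13.391311645507812, 12.002340316772461), (21.228336334228516, 25.85769271850586), 123.22014617919922)
cup px 298.3913116455078 254.00234031677246 [0.4241, 0.0562, 0.071] base [0.4251, 0.0571, 0.05]
bar ends (np.int64(327), np.float64(171.5)) (np.int64(354), np.float64(175.0)) [0.5413, 0.0645, 0.241] [0.6179, 0.0963, 0.241] mid [0.5796, 0.0804, 0.241]
```

```bash
python3 -m handwheel '[[[0,1.64,0],0],[[0,1.64,0],0],[[0,1.64,0],0],[[0,1.64,0],0],[[0,1.64,0],0],[[0,0,0],0],[[0,0,0],0],[[0,0,0],0],[[0,0,0],0],[[0,0,0],0]]'
python3 - <<'E'
from h import *
S=cap('scene');T=cap('top');print(R4(np.array(tri(S,(340.5,173.2),T,(288.1,198.8))[0])))
s=ctrl.observe();R=np.array(s['tcp_rot'])
print('to axis',R4(R.T@(np.array([.5815,.080,.222])-s['ee_pos'])*100))
E
```

```text
time_s: 18.4
ee_pos: [0.583, 0.0801, 0.2951]
tcp_rot: [[0.927, 0.376, 0.0], [0.376, -0.927, 0.0], [0.0, 0.0, -1.0]]
contact_force: [-0.2, 0.5, -0.6]
grip_width: 0.0436
gripper_force: 0.0
[0.5807, 0.0799, 0.2423]
to axis [-0.1399, -0.0622, 7.3075]
```

Two views put the handle at (0.581, 0.080, 0.242), as it should be. I'll descend and grip it.

```bash
python3 -m handwheel '[[[-0.12,-0.06,1],0],[[0,0,1],0],[[0,0,1],0],[[0,0,1],0],[[0,0,1],0],[[0,0,1],0],[[0,0,0.7],0],[[0,0,0.6],0],[[0,0,0],0],[[0,0,0],0]]'
python3 -m handwheel '[[[0,0,0],0],[[0,0,0],0],[[0,0,0],0],[[0,0,0],0],[[0,0,0],0],[[0,0,0],0],[[0,0,0],0],[[0,0,0],0],[[0,0,0],0],[[0,0,0],0]]' 0 40
```

```text
time_s: 19.75
ee_pos: [0.582, 0.0799, 0.2224]
tcp_rot: [[0.927, 0.376, 0.001], [0.376, -0.927, 0.0], [0.001, 0.0, -1.0]]
contact_force: [-0.2, -0.9, 0.8]
grip_width: 0.0439
gripper_force: 0.0
time_s: 21.0
ee_pos: [0.582, 0.0793, 0.2222]
tcp_rot: [[0.927, 0.375, 0.0], [0.375, -0.927, -0.001], [0.0, 0.001, -1.0]]
contact_force: [3.4, -5.7, -0.8]
grip_width: 0.0156
gripper_force: 39.8
```

```bash
python3 -m handwheel '[[[0,0.07,0],0],[[0,0.07,0],0],[[0,0,0],0],[[0,0,0],1],[[0,0,0],3],[[0,0,0],5],[[0,0,0],6],[[0,0,0],6],[[0,0,0],6],[[0,0,0],6]]'
python3 -m handwheel '[[[0,0,0],6],[[0,0,0],6],[[0,0,0],6],[[0,0,0],6],[[0,0,0],6],[[0,0,0],6],[[0,0,0],6],[[0,0,0],6],[[0,0,0],6],[[0,0,0],5]]'
python3 -m handwheel '[[[0,0,0],3],[[0,0,0],1],[[0,0,0],0],[[0,0,0],0],[[0,0,0],0],[[0,0,0],0],[[0,0,0],0],[[0,0,0],0],[[0,0,0],0],[[0,0,0],0]]'
python3 - <<'E'
from h import *
s=ctrl.observe();R=np.array(s['tcp_rot']);print(s['time_s'],R4(s['ee_pos']),np.degrees(np.arctan2(R[1,1],R[0,1])),s['torque'])
S=cap('scene','sc9.png');T=cap('top','tp9.png')
a=S['image'][150:250,260:360,::-1];b=T['image'][180:280,250:350,::-1]
f=lambda i:cv2.resize(i,(400,400),interpolation=cv2.INTER_CUBIC)
cv2.imwrite('pics/turned.png',cv2.convertScaleAbs(np.hstack([f(a),f(b)]),alpha=1.6))
E
```

```text
time_s: 22.25
ee_pos: [0.582, 0.0791, 0.2222]
tcp_rot: [[0.981, -0.193, -0.0], [-0.193, -0.981, 0.001], [-0.0, -0.001, -1.0]]
contact_force: [-3.2, 3.4, 3.1]
grip_width: 0.0157
gripper_force: 39.8
time_s: 23.5
ee_pos: [0.5819, 0.079, 0.2222]
tcp_rot: [[0.34, -0.941, -0.0], [-0.941, -0.34, 0.001], [-0.001, 0.0, -1.0]]
contact_force: [-4.6, 3.3, 3.3]
grip_width: 0.0156
gripper_force: 39.9
time_s: 24.75
ee_pos: [0.5819, 0.079, 0.2222]
tcp_rot: [[0.276, -0.961, -0.0], [-0.961, -0.276, 0.001], [-0.001, 0.0, -1.0]]
contact_force: [-3.7, 3.9, 3.5]
grip_width: 0.016
gripper_force: 39.8
24.75 [0.5819, 0.079, 0.2222] -163.96562896828942 [ 1.34435306  1.3725912  -0.01727519]
```

View pics/turned.png

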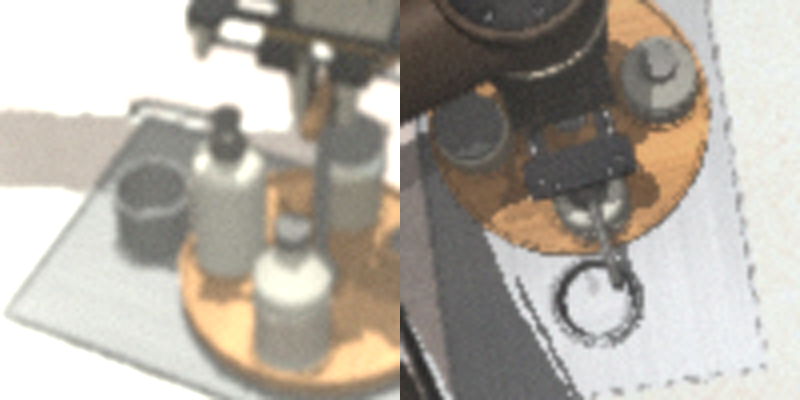

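Turned by 96°, the spout tip is at about (305,252) in top and (294,177) in scene, and the cup mouth is at about (299.5,255.3) in top. All bottles are upright and the cup is in its ring. I'll work out the rest numerically.

```bash
python3 - <<'E'
from h import *
S=cap('scene');T=cap('top');hub=np.array([.5815,.0795])
X,e=tri(S,(294.2,176.8),T,(305.2,252.2));print('spout tri',R4(X),R4(e))
for n,P in[('spout tri',X),('spout top',onz(T,305.2,252.2,.176)),('spout sc',onz(S,294.2,176.8,.176))]:
    d=P[:2]-hub;print(n,R4(P),np.hypot(*d),np.degrees(np.arctan2(d[1],d[0]))%360)
# cup rim, outer/inner ring: dark pixels in top minus spout; scene rim ellipse
cup1=onz(T,299.6,255.3,.071)
X,e=tri(S,(260+152/4,150+187/4),T,(299.6,255.3));print('cup tri',R4(X),R4(e))
for P in(cup1,X):
    d=P[:2]-hub;print('cup',R4(P),np.hypot(*d),np.degrees(np.arctan2(d[1],d[0]))%360)
# pixel dump near the spout tip, rows of gray
g=cv2.cvtColor(T['image'],cv2.COLOR_RGB2GRAY);print(g[236:272,286:314:1])
g=cv2.cvtColor(S['image'],cv2.COLOR_RGB2GRAY);print('sc');print(g[170:188,286:318])
E
```

```text
spout tri [0.4278, 0.0344, 0.1822] [0.0052, 0.0052]
spout tri [0.4278, 0.0344, 0.1822] 0.1601458561720018 196.36684888329427
spout top [0.4244, 0.031, 0.176] 0.16444029062679583 197.17136712334138
spout sc [0.4272, 0.0431, 0.176] 0.15854472527254085 193.2605730539981
cup tri [0.4222, 0.0546, 0.0679] [0.0032, 0.0032]
cup [0.4198, 0.0523, 0.071] 0.16399568743774925 189.56340589757255
cup [0.4222, 0.0546, 0.0679] 0.1612230089231964 188.8995751133832
[[ 96  95  86 ...  91  83  73]
 [102 103 103 ...  79  82 123]
 [101 104 102 ...  86 124 133]
 ...
 [ 75 120  89 ... 145 143 142]
 [ 68  85 120 ... 144 143 145]
 [ 68  74 121 ... 144 143 145]]
sc
[[174 176 174 174 170 173 174 175 177 176 177 177 179 178 179 176 177 179
  176 178 177 178 180 181 184 184 181 181 178 179 182 183]
 [175 176 174 176 174 174 175 175 177 176 173 176 175 181 178 177 176 178
  177 178 179 180 179 182 182 181 179 180 183 182 182 181]
 [174 175 174 175 174 174 175 176 174 176 174 175 177 179 176 177 179 178
  180 181 179 179 181 183 182 184 184 184 182 182 183 185]
 [175 176 176 176 175 174 171 171 171 169 164 163 171 1
[... 1240 characters left out ...]
0 114 109  97  78  68  66  69  70]
 [123 122 122 121 124 118 109  95  84  83  89  88  88  89  88  90  89  88
   84  85  85  87  85  85  86  88  82  73  68  70  80  80]
 [123 123 126 121 119 110  97  81  82  88  87  85  92  88  88  88  90  90
   86  84  87  86  83  84  83  89  76  71  70  75  87  84]
 [122 123 124 123 115 101  87  83  85  90  90  87  93  90  85  89  91  87
   90  89  88  88  88  94 100  98  82  70  68  70  79  75]
 [124 124 124 116 104  90  83  88  87  88  88  89  87  87  90  90  87  87
   85  87  87  87  90 102 116 111  87  70  64  67  69  71]
 [122 123 120 109  92  80  83  89  87  86  90  86  89  88  89  90  91  89
   90  90  89  87  95 108 124 120  91  69  65  66  64  64]]
```

```bash
python3 -m handwheel '[[[0,0,0],1],[[0,0,0],2],[[0,0,0],2],[[0,0,0],1.5],[[0,0,0],1],[[0,0,0],0],[[0,0,0],0],[[0,0,0],0],[[0,0,0],0],[[0,0,0],0]]'
python3 - <<'E'
from h import *
np.set_printoptions(linewidth=250,threshold=100000)
S=cap('scene');T=cap('top');hub=np.array([.5815,.0795])
g=cv2.cvtColor(T['image'],cv2.COLOR_RGB2GRAY);print('cols 286..313, row 232..');print(g[232:270,286:314])
g=cv2.cvtColor(S['image'],cv2.COLOR_RGB2GRAY);print('scene col 282.., row 172..');print(g[172:186,280:310])
for th in(187,189,191):
    d=np.array([np.cos(np.radians(th)),np.sin(np.radians(th))]);P=hub+.16*d;print(th,R4(P),'T',proj(T,[*P,.176]),'S',proj(S,[*P,.176]),'mouthT',proj(T,[*P,.071]),'S',proj(S,[*P,.071]))
s=ctrl.observe();R=np.array(s['tcp_rot']);print(np.degrees(np.arctan2(R[1,1],R[0,1])),s['torque'][2])
E
```

```text
time_s: 26.2
ee_pos: [0.5819, 0.079, 0.2222]
tcp_rot: [[0.148, -0.989, -0.0], [-0.989, -0.148, 0.001], [-0.001, 0.0, -1.0]]
contact_force: [-3.9, 3.5, 3.4]
grip_width: 0.0155
gripper_force: 39.8
cols 286..313, row 232..
[[ 74  85  89  85  80  62  54  69  73  60  71 121 132 134 125  92  64  58  58  58  64  67  67  66  65  71 100 101]
 [ 68 108 127 132 128 116  87  74  80  69  91 133 138 129 106  77  60  55  60  62  72  92  94  96  92  97 102 100]
 [ 62  91 117 131 136 132 112  78  86  72  91 130 128 109  83  66  58  58  61  71  91  97  97  97 103 100 103  99]
 [ 67  69  87 107 127 131 115  82  87  71  72  92  99  82  67  59  59  62  67  81  95  97  99 100 100  99  96  97]
 [ 73  63  67  79  88 100 102  80  84  69  59  69  78  67  62  56  61  68  88  95  97 100 103  98  88  92  96  77]
 [ 86  79  71  66  67  75  76  66  75  73  60  60  60  67  79  61  68  87  90  99 103 103 103  94  94  78  84 125]
 [ 92  88  74  70  63  63  64  61  74  81  60  62  66  61  61  64  87  85 106 105 103 100  96  79  77  82 123 137]
 [105 105  92  83  85  71  75  65  70  89  69  57  60  57  61  61  75 103 1
[... 5147 characters left out ...]
124 123 120 111 102  89  85  86  90  89  88  90  88  89  89  89  85  90  90  89  84  86  97]]
187 [0.4227, 0.06] T [np.float64(295.8), np.float64(252.8)] S [np.float64(296.2), np.float64(173.3)] mouthT [np.float64(297.2), np.float64(254.4)] S [np.float64(298.1), np.float64(195.4)]
189 [0.4235, 0.0545] T [np.float64(297.6), np.float64(252.5)] S [np.float64(295.4), np.float64(174.4)] mouthT [np.float64(298.9), np.float64(254.2)] S [np.float64(297.3), np.float64(196.5)]
191 [0.4244, 0.049] T [np.float64(299.4), np.float64(252.2)] S [np.float64(294.6), np.float64(175.4)] mouthT [np.float64(300.6), np.float64(253.9)] S [np.float64(296.6), np.float64(197.5)]
-171.46202236046068 -0.0344381316036323
```

```bash
python3 - <<'E'
from h import *
np.set_printoptions(linewidth=250,threshold=100000)
S=cap('scene');T=cap('top')
P=[.6625,.092]
for n,c in(('S',S),('T',T)):
    print(n,[proj(c,[*P,z]) for z in(.2,.115,.095)])
u,v=map(int,proj(S,[*P,.2]));g=cv2.cvtColor(S['image'],cv2.COLOR_RGB2GRAY);print(u-12,v-8);print(g[v-8:v+30:1,u-12:u+13])
s=ctrl.observe();print(s['time_s'],s['gripper_force'],s['contact_force'])
E
```

```text
S [[np.float64(365.3), np.float64(191.2)], [np.float64(363.5), np.float64(209.7)], [np.float64(363.1), np.float64(213.8)]]
T [[np.float64(285.2), np.float64(175.1)], [np.float64(286.9), np.float64(180.4)], [np.float64(287.3), np.float64(181.5)]]
353 183
[[ 73  75  83 107 125 144 167 174 173 175 176 176 178 172 173 174 176 177 179 183 192 198 198 198 198]
 [ 73  73  88 109 122 142 162 174 175 175 176 177 176 173 175 174 174 175 178 186 192 197 198 200 198]
 [ 71  74  84 106 119 142 167 173 174 175 179 177 178 174 175 176 174 177 176 183 190 197 200 197 198]
 [ 74  72  85  99 111 141 164 173 175 176 175 179 174 174 177 176 176 174 178 182 192 199 200 201 201]
 [ 73  71  78  86 104 138 167 173 175 173 171 169 167 168 168 174 174 174 180 187 195 198 202 202 198]
 [ 73  68  70  80 105 144 168 176 174 169 156 141 135 141 151 163 168 171 182 189 198 200 201 201 201]
 [ 74  70  72  86 115 146 171 175 176 162 133 105  93 100 115 128 138 157 180 196 200 198 200 199 201]
 [ 75  77  84 101 129 151 168 175 176 158 119  75  68  72  80  92 107 140 177 192 197 200 201 199 199]
 [ 87  88 101 114 135 
[... 2429 characters left out ...]
111 125 133 139 136]
 [ 78  79  82  83  84  86  79  82  78  77  74  72  76  75  73  77  79  89 108 112 115 123 134 134 136]
 [ 73  74  78  77  83  86  83  84  80  79  81  77  74  76  76  77  76  89 104 115 115 118 124 129 132]
 [ 73  77  73  76  76  79  79  79  84  85  85  82  77  77  77  81  81  90 103 113 110 116 123 126 126]
 [ 75  73  75  75  74  73  75  77  81  82  83  81  81  83  87  89  91  95 107 111 113 119 121 122 120]
 [ 77  78  77  77  74  75  76  75  77  78  77  77  80  85  90  99 103 106 114 113 109 120 125 122 126]
 [ 75  79  77  77  75  77  75  77  74  76  79  75  77  80  82  96 104 105 108 108 108 125 127 127 126]]
26.4 39.83656167984009 [-4.20076643  3.60085397  3.86489963]
```

```bash
python3 -c "
from plant import ctrl
print(ctrl.sign_off())"
```

```text
the job is handed in; nothing more can be done
None
```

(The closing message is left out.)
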